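# Push the film roll up to its cradle and bar the way back

## Task

Without grasping or lifting anything, push the sealing-film roll with the fingertips up the sloped gutter and over the crest, so that it lies in the cradle against the end stop and does not roll back. Then push the swinging keeper bar fully shut across the gutter behind the roll. Leave the roll lying in the gutter the whole way, and do not disturb the other things on the bench.

Things in the scene. Friction and masses are not known exactly. Their poses are not given: they have to be found in the camera images.
- gutter: fixed grey plastic gutter on trestles, 266 mm long, 118 mm wide. Origin on the bench (z = 0) under its middle; +x uphill along it, +y to the left looking uphill, z up. Floor 10 mm above the bench at x = -150 mm (low end), rising at 9 degrees to the crest, then falling into the cradle. Lane 110 mm wide between side walls 14 mm high, 4 mm thick
- crest (a point): top of the floor, gutter x = 60 mm, y = 0, 43 mm above the bench; from here the floor falls at 10 degrees to the end stop
- end_stop (a point): upright plate across the upper end of the gutter: its face at gutter x = 110 mm; this point is the foot of the face, 34 mm above the bench; the plate's top is 60 mm above the bench
- bottom_stop (a point): midpoint, on the floor, between two upright posts (10 mm diameter, tops 38 mm above the bench) at gutter x = -128.5 mm, y = -48 and +48 mm that hold the roll at the low end; between the posts the floor is open
- film_roll: loose white roll of sealing film, 37 mm diameter, 103 mm long, about 0.09 kg, its axis (its y) across the gutter; it starts against the bottom posts, centre at gutter x = -105 mm; it rolls freely and rolls back when let go on the slope. Its origin is on its surface and turns with it; use roll_center
- roll_center (a point): centre of the film roll (on its axis, at half its length); height about 36 mm above the bench at the start
- cradle (a point): where the roll's centre lies when the roll is home in the cradle against the end stop: gutter x = 91.5 mm, y = 0, 56 mm above the bench
- gate (a joint): angle of the keeper bar about its upright hinge: 0 = points downhill along the gutter's -y wall; negative = swung outward from the lane (starts between -0.5 and -0.1); grows as its free end swings in toward +y and then uphill; 1.57 = shut against its limit, straight across the gutter, 4 mm behind the roll in the cradle. Light friction (0.02 N m); stays where it is left
- gate_hinge (a point): point on the hinge axis of the keeper bar, at half the bar's height: gutter x = 65 mm, y = -66 mm, 62 mm above the bench
- gate_pin (a point): point on the axis of the black upright push pin (10 mm diameter) that stands on the keeper bar 90 mm from the hinge; 77 mm above the bench, 2 mm under the pin's top. The steel bar is 122 mm long, 8 mm wide, from 57 to 67 mm above the bench, and passes over the side walls
- vial_0: bystander: small screw-cap vial, 23 mm diameter, 44 mm tall, standing beyond the end stop; origin under it
- vial_1: bystander: another such vial beside it; origin under it
- bench_timer: bystander: white bench timer 66x66x20 mm lying beside the gutter on its +y side; origin under it
- marker_1: bystander: marker pen 140 mm long, 15 mm thick, lying beside the gutter on its +y side; origin under it
- tube15_0: bystander: capped conical tube 116 mm long, 18 mm thick, lying across the low end of the gutter, about 65 mm from it; origin under it
Things that resemble listed ones, but are neither listed nor needed, are in the scene too. Of the things like the film_roll, leave any that is green or purple; of the rest the larger one is meant.

How it is judged:
On the way:
1. the roll lies at rest in the cradle against the end stop, the keeper bar still open (x of roll_center in the frame of gutter between 0.083 and 0.099 m and z of roll_center in the frame of gutter below 0.067 m and angle between the y axis of film_roll and the y axis of gutter, either way round below 0.15 rad and linear speed of film_roll below 0.03 m/s and value of joint gate below 1.2 rad), for 0.2 s.
At the end, for the whole second after the job is handed in: the roll lies still in the cradle, its centre within about 8 mm of the cradle point along the gutter, its axis across the gutter (within 0.15 rad), and the keeper bar is shut across the gutter (joint above 1.45 of 1.57) (x of roll_center in the frame of gutter between 0.083 and 0.099 m and z of roll_center in the frame of gutter below 0.067 m and angle between the y axis of film_roll and the y axis of gutter, either way round below 0.15 rad and linear speed of film_roll below 0.03 m/s and angular speed of film_roll below 0.5 rad/s and value of joint gate above 1.45 rad); the robot touches nothing.
It fails at once if the roll is lifted more than about 12 mm off the gutter's floor (z of roll_center in the frame of gutter above 0.076 m or (x of roll_center in the frame of gutter below 0.02 m and z of roll_center in the frame of gutter above 0.068 m) or (x of roll_center in the frame of gutter below -0.03 m and z of roll_center in the frame of gutter above 0.06 m) or (x of roll_center in the frame of gutter below -0.07 m and z of roll_center in the frame of gutter above 0.054 m)).
It fails at once if the roll leaves the gutter (z of roll_center in the frame of gutter below 0.025 m).
It fails at once if a bystander (vials, timer, marker, tube) is moved more than 20 mm (distance of any of vial_0, vial_1, bench_timer, marker_1, tube15_0 from where it was at the start of the episode above 0.02 m).
It also fails if it takes over 48 s, if anything falls off the work surface, if the arm or the gripper's body presses on something with over 40 N, if the wrist force passes 120 N, or if a joint passes its speed limit or range.

## Robot

A 7-joint arm with a two-finger parallel gripper is mounted at the origin on a cart in front of the work surface, level with it; the furniture and walls round the work are solid. World frame = base frame: x ahead of the robot, y to its left, z up, the work surface at z = 0. Lengths are in m, angles in rad, forces in N, time in s.
With the tool pointing down it reaches from about 0.4 to 0.9 m from the base axis. Payload 5.6 kg.
Tool frame: the origin (TCP) lies midway between the tips of the shut fingers; the grasp point (between the pads) lies 19 mm behind it; z points along the fingers, y is the line along which they close (so a half turn about z gives the same grasp; the last joint's range is limited). The gripper opens to 92 mm and grips with 3 to 60 N. Pads are 20 mm wide; open, the fingers measure 128 mm over their backs; the gripper's body (75 mm by 189 mm) begins 69 mm behind the grasp point.
Start: joints at [-1.377, 0.468, -0.012, 1.603, 0.006, 1.071, -0.056], TCP at [0.153, 0.632, 0.215] pointing down, gripper open.
Joint ranges: [-2.53, 2.53], [-0.31, 2.02], [-1.57, 1.55], [0.28, 2.44], [-1.29, 4.43], [0.15, 1.84], [-2.92, 2.92]. Speed limits (rad/s): [2.57, 2.57, 3.14, 3.14, 3.14, 3.14, 3.14].

## Interface

Orientations are given as a unit quaternion [w, x, y, z].
In Python, from cell import read_state, imaging, order gives the robot as it stands.
- The arm moves only by the shell command python3 -m creep 'ROWS'. ROWS is JSON, a list of rows, each a list of 3 entries, a list of its own where there are three numbers: the shift along the world's x, y, z in m, then the turn, a rotation vector about the world's x, y, z in degrees, then the closure, from 0 (fully open) to 1 (shut). In form: [[[dx, dy, dz], [ax, ay, az], jaw], ...]. A call has 1 to 12 rows; each row shifts and turns the commanded pose from where the row before left it; what a row does not reach is not made up. A row lasts 1/10 s, in which the tool goes at most 50 mm and 8.59 degrees, less where a joint would pass 70% of its speed; a pose out of reach is approached as far as the arm can. A call is refused whole if a number of a shift passes 0.05 or a number of a turn 8.59, either way. A call with a gripper value outside its range is refused whole. The fingers move at their own pace and stop on an object; the grip force is fixed at half the most. Time passes only in rows, so rows that do not move let the fingers close. It gives the time, the measured TCP pose, the force, the opening and the grip force at its end, in the units of the state.
- read_state(): the state, without advancing time (a new reading comes with each control period).
- imaging.camera(name): name is "side" or "top" or "wrist"; returns a dict with "pixels" (384x512x3 uint8, red, green, blue), "mtx" (3x3 intrinsics, pixels), "distortion" ([k1, k2, p1, p2, k3] as OpenCV has them; the pictures are not rectified), "cam_to_world" (4x4, takes a point from camera to world coordinates); the wrist camera has in their place "T_tool_cam" (4x4, takes a point from camera to tool coordinates, whose origin is the TCP and whose axes are the flange's). Camera axes: x right, y down, z forward; pixel columns grow to the right and rows downward; lengths in m; the calibration is good to about 2 mm. A picture is of the moment at which its call begins: read the wrist's pose just before it. There is no depth.
- order.close_job(): hands the job in; it is judged then, once.
Trained networks look in a picture, given as the dict that the camera call returned (one of the last four; its "shot" number tells which), for a name from the list of things; names that differ only in an ending like _2 or _b are one class to them, and where a whole thing is asked for, a point or a joint stands for the part that bears it (a point fixed in the world has none). Each returns a list of dicts, best first, with "score" (0 to 1); they miss things now and then, are a little off and sometimes report something else, mostly with a low value. They report only what shows in the picture. A call takes as long as a camera call. They do not tell look-alikes from the thing itself.
- imaging.regions_of(thing, picture): "pixels" (384x512 bool, what is visible of it) and "extent" ([left, top, width, height] in pixels, round what is visible of it).
The state is a dict: "time": time; "joint_positions": joint angles; "qd": joint speeds; "joint_efforts": joint torques, N m; "ee_pos": TCP position; "tcp_rot": TCP orientation; "wrist_force": force on the tool from outside, world axes, zero at the start; "torque": the same for the moment, N m; "grip_width": opening from 0.0 (shut) to 1.0 (fully open); "grip_force": force on a finger pad.
Only numpy, scipy, OpenCV 4.12 (cv2) and the standard library are available. Lean on these libraries where they do the work, as an engineer would, in place of code of your own. Each camera call takes 0.05 s, during which the arm holds its last target. There are 200 camera calls.

## Working session

There is one attempt and no reset: what is moved stays moved. The work goes in short steps, Python scripts to look and compute and a shell command to move; the robot and the scene stay as the last step left them, time stands still between calls to the robot, and variables do not carry over. Pictures are saved under pics/ and viewed, at most 11 in all, crops included, and the job is handed in when it is done.

```bash
mkdir -p pics; cat > h.py <<'E'
import numpy as np, cv2
from cell import read_state, imaging, order
def ray(p,uv):
    n=cv2.undistortPoints(np.array([[uv]],float),p["mtx"],np.array(p["distortion"],float))[0,0]
    T=np.array(p["cam_to_world"]); return T[:3,3],T[:3,:3]@np.array([n[0],n[1],1])
def onz(p,uv,z):
    o,d=ray(p,uv); return o+d*(z-o[2])/d[2]
def proj(p,X):
    T=np.linalg.inv(np.array(p["cam_to_world"]))
    r=cv2.Rodrigues(T[:3,:3])[0]
    return cv2.projectPoints(np.array(X,float).reshape(-1,1,3),r,T[:3,3],np.array(p["mtx"],float),np.array(p["distortion"],float))[0][:,0]
def save(p,n): cv2.imwrite("pics/"+n,cv2.cvtColor(p["pixels"],cv2.COLOR_RGB2BGR))
E
python3 - <<'E'
from h import *
ps=[]
for c in("top","side"):
    p=imaging.camera(c); ps.append(p["pixels"])
    print(c,np.round(p["cam_to_world"],3).tolist())
    for t in("gutter","film_roll","gate","vial_0","bench_timer","marker_1","tube15_0"):
        for r in imaging.regions_of(t,p):
            ys,xs=np.nonzero(r["pixels"]); print(t,round(r["score"],2),r["extent"],xs.mean().round(1),ys.mean().round(1))
    save(p,c+"0.png")
print(read_state())
E
```

```text
top [[-0.028, -0.995, 0.095, 0.456], [-1.0, 0.026, -0.017, -0.006], [0.014, -0.095, -0.995, 0.923], [0.0, 0.0, 0.0, 1.0]]
gutter 0.9 [217.4, 143.2, 116.2, 84.8] 267.7 195.1
film_roll 0.75 [305.5, 180.7, 16.6, 44.7] 313.2 200.7
film_roll 0.6 [330.7, 248.6, 23.4, 21.2] 342.0 258.9
film_roll 0.59 [291.8, 131.9, 32.5, 15.3] 305.9 139.1
film_roll 0.56 [338.7, 131.8, 48.1, 28.6] 361.1 145.8
gate 0.63 [238.8, 147.8, 53.0, 22.9] 261.9 157.1
vial_0 0.63 [191.5, 195.6, 13.2, 15.2] 197.5 202.2
vial_0 0.54 [193.8, 175.5, 9.1, 7.6] 198.9 177.4
bench_timer 0.72 [275.3, 240.0, 30.9, 33.9] 287.4 257.7
bench_timer 0.16 [214.0, 146.7, 121.2, 82.3] 268.1 195.3
marker_1 0.83 [202.6, 231.1, 56.5, 15.2] 228.1 238.5
marker_1 0.58 [193.1, 198.3, 9.7, 9.8] 197.7 202.4
tube15_0 0.7 [348.9, 181.4, 12.9, 52.1] 354.2 207.3
side [[-0.98, -0.125, 0.157, 0.382], [-0.201, 0.603, -0.772, 0.781], [0.002, -0.788, -0.616, 0.685], [0.0, 0.0, 0.0, 1.0]]
gutter 0.56 [216.8, 164.5, 83.1, 68.5] 255.1 200.0
film_roll 0.9 [251.9, 162.4, 40.3, 18.9] 272.6 169.0
film_roll 0.83 [219.8, 131.8, 29.5, 28.4] 235.1 144.6
film_roll 0.5
[... 536 characters left out ...]
oint_positions': array([-1.37701947,  0.46745819, -0.01160391,  1.60268459,  0.00600993,
        1.07140576, -0.05629601]), 'qd': array([-0.00029904,  0.00063026, -0.00118754,  0.00036633, -0.00033961,
        0.00089389, -0.00037709]), 'joint_efforts': array([-8.87574447e-05, -5.20352805e+01, -1.27299124e-02, -2.44044363e+01,
       -5.66742034e-02,  1.15340890e-02,  4.83079066e-05]), 'ee_pos': array([0.15251728, 0.63187117, 0.21462591]), 'tcp_rot': array([2.60639047e-05, 1.18141462e-01, 9.92996774e-01, 3.77808149e-05]), 'wrist_force': array([-0.61207604,  0.18838166, -0.10566904]), 'torque': array([ 0.01917885, -0.06621116,  0.02590757]), 'grip_force': 0.0, 'grip_width': 1.000329171955536}
```

View pics/top0.png

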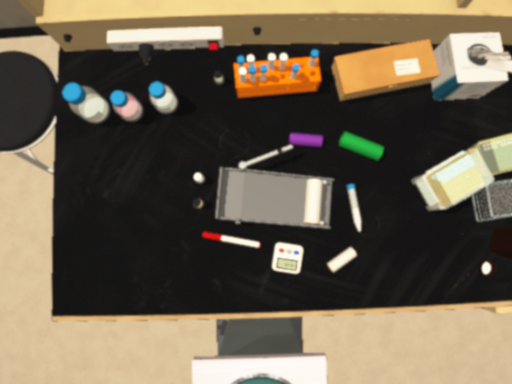

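View pics/side0.png

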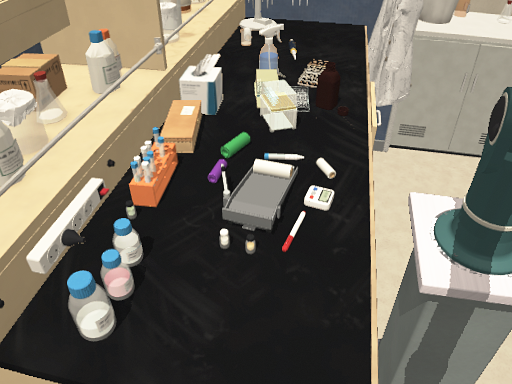

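```bash
cat > fit.py <<'E'
from h import *
from scipy.optimize import minimize
def g2w(q,X):
    X=np.atleast_2d(np.array(X,float)); c,s=np.cos(q[2]),np.sin(q[2])
    return np.c_[q[0]+c*X[:,0]-s*X[:,1], q[1]+s*X[:,0]+c*X[:,1], X[:,2]]
H=[(x,y,z) for y in(-.059,.059) for x,z in((-.15,.024),(-.15,.004),(.06,.057),(.116,.048),(.116,.026))]+[(.11,y,.06) for y in(-.055,.055)]+[(.116,y,.06) for y in(-.055,.055)]
def sil(p,q,S=4):
    h=cv2.convexHull(proj(p,g2w(q,H)).astype(np.float32))
    m=np.zeros((384*S,512*S),np.uint8); cv2.fillConvexPoly(m,np.round((h*S+S/2)).astype(int),1)
    return cv2.resize(m.astype(np.float32),(512,384),interpolation=cv2.INTER_AREA)
if __name__=="__main__":
    D=[]
    for c in("top","side"):
        p=imaging.camera(c); m=imaging.regions_of("gutter",p)[0]["pixels"]|imaging.regions_of("film_roll",p)[0]["pixels"]
        D.append((p,m.astype(np.float32)))
    q0=np.r_[onz(D[0][0],(273,198),.04)[:2],np.pi/2]
    f=lambda q,ds:sum(np.abs(sil(p,q)-m).sum() for p,m in ds)
    for ds in(D,D[:1],D[1:]):
        r=minimize(f,q0,args=(ds,),method="Nelder-Mead",options=dict(initial_simplex=[q0,q0+[.02,0,0],q0+[0,.02,0],q0+[0,0,.1]],xatol=1e-4,fatol=.01))
        print(r.x.round(4),np.degrees(r.x[2]),r.fun)
        if ds is D:q=r.x; np.save("q.npy",q)
    for i,(p,m) in enumerate(D):
        for t in("film_roll","gate"):
            for r in imaging.regions_of(t,p)[:1]:
                ys,xs=np.nonzero(r["pixels"]); print(i,t,xs.mean(),ys.mean(),onz(p,(xs.mean(),ys.mean()),.045 if t=="film_roll" else .065).round(4))
    print("roll pred",g2w(q,[-.105,0,.036]),"hinge",g2w(q,[.065,-.066,.062]))
    out=[]
    for (p,m),(x0,y0) in zip(D,((195,125),(190,140))):
        im=cv2.resize(p["pixels"][y0:y0+120,x0:x0+160],None,fx=5,fy=5,interpolation=cv2.INTER_CUBIC)[:,:,::-1].copy()
        im=cv2.resize(im,(800,600))
        L=[[(-.15,y,.024),(.06,y,.057),(.116,y,.048)] for y in(-.059,.059)]+[[(.11,-.055,.06),(.11,.055,.06)],[(-.15,-.055,.01),(-.15,.055,.01)],[(.065,-.066,.057),(.065,-.066,.067)],[(-.105,-.051,.036),(-.105,.051,.036)]]
        for l in L:
            u=(proj(p,g2w(q,l))-[x0,y0]+.5)*5
            cv2.polylines(im,[np.round(u).astype(int)],False,(0,255,0),1)
        out.append(cv2.resize(im[:,100:700],(400,400)))
    cv2.imwrite("pics/fit.png",np.hstack(out))
E
python3 fit.py
```

```text
[ 0.5283 -0.0306  1.4553] 83.38004560926473 810.0
[ 0.5284 -0.0298  1.452 ] 83.19367683119152 437.125
[ 0.5279 -0.0305  1.4557] 83.40566270043075 369.5
0 film_roll 312.9689265536723 200.85169491525423 [ 0.5152 -0.1348  0.045 ]
0 gate 263.7110091743119 156.56880733944953 [ 0.6179 -0.0234  0.065 ]
1 film_roll 272.7699115044248 169.03008849557523 [ 0.5112 -0.1202  0.045 ]
1 gate 224.4344827586207 182.88275862068966 [ 0.6127 -0.0105  0.065 ]
roll pred [[ 0.5161869  -0.13490802  0.036     ]] hinge [[0.60134498 0.02634985 0.062     ]]
```

View pics/fit.png

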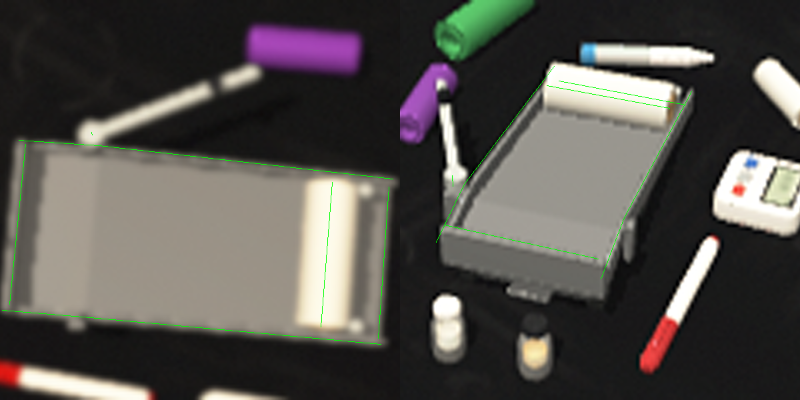

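The top picture shows four roll-like things: the white roll in the gutter (313,201), a small white roll (342,259), purple (306,139) and green (361,146). The large white one in the gutter is meant. The crop confirms it lies against the two posts, and the fitted outline and predicted roll axis sit on the image. The gutter is at (0.528, -0.031) with yaw 83.3°, and the bar is swung outward.

```bash
python3 -m creep '[[[0.04,-0.025,0],[0,0,-3.78],0.67],[[0.04,-0.025,0],[0,0,-3.78],0.67],[[0.04,-0.025,0],[0,0,-3.78],0.67],[[0.04,-0.025,0],[0,0,-3.78],0.67],[[0.04,-0.025,0],[0,0,-3.78],0.67],[[0.04,-0.025,0],[0,0,-3.78],0.67],[[0.04,-0.025,0],[0,0,-3.78],0.67],[[0.04,-0.025,0],[0,0,-3.78],0.67],[[0.00275,-0.0435,0],[0,0,-3.78],0.67],[[0.00275,-0.0435,0],[0,0,-3.78],0.67],[[0.00275,-0.0435,0],[0,0,-3.78],0.67],[[0.00275,-0.0435,0],[0,0,-3.78],0.67]]'
python3 -m creep '[[[0.00275,-0.0435,0],[0,0,-3.78],0.67],[[0.00275,-0.0435,0],[0,0,-3.78],0.67],[[0.00275,-0.0435,0],[0,0,-3.78],0.67],[[0.00275,-0.0435,0],[0,0,-3.78],0.67],[[0.00275,-0.0435,0],[0,0,-3.78],0.67],[[0.00275,-0.0435,0],[0,0,-3.78],0.67],[[0.00275,-0.0435,0],[0,0,-3.78],0.67],[[0.00275,-0.0435,0],[0,0,-3.78],0.67],[[0.00275,-0.0435,0],[0,0,-3.78],0.67],[[0.00275,-0.0435,0],[0,0,-3.78],0.67],[[0,0,0],[0,0,0],0.67],[[0,0,0],[0,0,0],0.67]]'
cat > st.py <<'E'
from fit import *
from scipy.spatial.transform import Rotation as R
q=np.load("q.npy"); s=read_state(); d=s["ee_pos"]-[q[0],q[1],0]
c,k=np.cos(q[2]),np.sin(q[2]); w=s["tcp_rot"]; M=R.from_quat([w[1],w[2],w[3],w[0]]).as_matrix()
print("t",s["time"],"gutter xyz",np.round([c*d[0]+k*d[1],-k*d[0]+c*d[1],d[2]],4),"toolz",M[:,2].round(3),"yaw err deg",np.degrees(np.arctan2(*(M[:2,1]@np.array([[c,-k],[k,c]])))).round(2),"F",s["wrist_force"].round(1),"open",s["grip_width"].round(3))
E
python3 - <<'E'
from st import *
s=read_state();p=imaging.camera("wrist");save(p,"w1.png")
w=s["tcp_rot"];T=np.eye(4);T[:3,:3]=R.from_quat([w[1],w[2],w[3],w[0]]).as_matrix();T[:3,3]=s["ee_pos"]
p["cam_to_world"]=T@np.array(p["T_tool_cam"])
for r in imaging.regions_of("film_roll",p):
    ys,xs=np.nonzero(r["pixels"]);print(r["score"],r["extent"],onz(p,(xs.mean(),ys.mean()),.05))
im=cv2.imread("pics/w1.png")
for l in [[(-.15,y,.024),(.06,y,.057),(.116,y,.048)] for y in(-.059,.059)]+[[(-.15,-.055,.01),(-.15,.055,.01)],[(-.1285,-.048,.038),(-.1285,.048,.038)],[(-.105,-.051,.036),(-.105,.051,.036)]]:
    cv2.polylines(im,[np.round(proj(p,g2w(q,l))).astype(int)],False,(0,255,0),1)
cv2.imwrite("pics/w1o.png",im)
E
```

```text
time: 2.5
ee_pos: [0.4835, 0.2561, 0.2147]
tcp_rot: [0.0, 0.493, 0.87, 0.0]
wrist_force: [0.1, 0.0, 0.7]
grip_width: 0.332
grip_force: 0.0
time: 3.7
ee_pos: [0.5108, -0.1779, 0.2146]
tcp_rot: [-0.0, 0.748, 0.664, -0.0]
wrist_force: [0.3, 1.3, 0.2]
grip_width: 0.328
grip_force: 0.0Traceback (most recent call last):
  File "<stdin>", line 1, in <module>
  File "st.py", line 5, in <module>
    print("t",s["time"],"gutter xyz",np.round([c*d[0]+k*d[1],-k*d[0]+c*d[1],d[2]],4),"toolz",M[:,2].round(3),"yaw err deg",np.degrees(np.arctan2(*(M[:2,1]@np.array([[c,-k],[k,c]])))).round(2),"F",s["wrist_force"].round(1),"open",s["grip_width"].round(3))
                                                                                                                                                                                                                                     ^^^^^^^^^^^^^^^^^^^^^
AttributeError: 'float' object has no attribute 'round'
```

```bash
sed -i 's/s\["grip_width"\].round(3)/s["grip_width"]/' st.py
cat > wr.py <<'E'
from st import *
import sys
n=sys.argv[1]
s=read_state();p=imaging.camera("wrist");save(p,n+".png")
T=np.eye(4);T[:3,:3]=M;T[:3,3]=s["ee_pos"]
p["cam_to_world"]=T@np.array(p["T_tool_cam"])
for r in imaging.regions_of("film_roll",p):
    ys,xs=np.nonzero(r["pixels"]);print(r["score"],r["extent"],onz(p,(xs.mean(),ys.mean()),.05))
im=cv2.imread("pics/"+n+".png")
for l in [[(-.15,y,.024),(.06,y,.057),(.116,y,.048)] for y in(-.059,.059)]+[[(-.15,-.055,.01),(-.15,.055,.01)],[(-.1285,-.048,.038),(-.1285,.048,.038)],[(-.105,-.051,.036),(-.105,.051,.036)]]:
    cv2.polylines(im,[np.round(proj(p,g2w(q,l))).astype(int)],False,(0,255,0),1)
cv2.imwrite("pics/"+n+"o.png",im)
E
python3 wr.py w1
```

```text
t 3.7 gutter xyz [-0.1484  0.0004  0.2146] toolz [-0. -0. -1.] yaw err deg -179.78 F [0.3 1.3 0.2] open 0.32830724275891277
0.9 [126.9, 171.9, 51.7, 49.7] [ 0.39138145 -0.19231655  0.05      ]
0.89 [340.6, 178.4, 53.9, 65.4] [ 0.63998436 -0.24068687  0.05      ]
0.82 [364.5, 75.1, 24.6, 71.0] [ 0.65373117 -0.12420579  0.05      ]
0.8 [208.3, 116.9, 91.4, 35.5] [ 0.51622889 -0.1345015   0.05      ]
```

View pics/w1o.png

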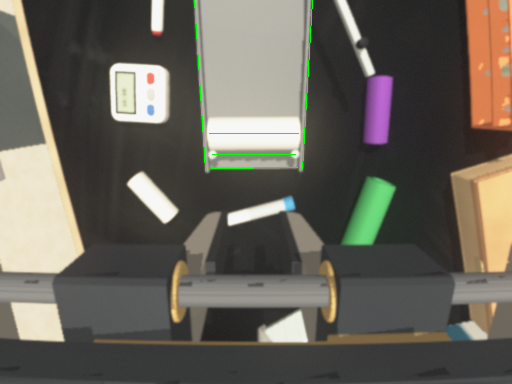

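The wrist view shows the gutter outline, posts (213,155)/(295,155) and roll (253,133) matching the overlay to within 1–2 mm. The purple, green and small white look-alikes are clear of the path. Next I lower the fingers behind the roll, between the posts, and push.

```bash
python3 -m creep '[[[0,0,-0.04],[0,0,0],0.67],[[0,0,-0.04],[0,0,0],0.67],[[0,0,-0.04],[0,0,0],0.67],[[0,0,-0.035],[0,0,0],0.67],[[0,0,-0.02],[0,0,0],0.67],[[0,0,-0.013],[0,0,0],0.67],[[0.0007,0.006,0],[0,0,0],0.67],[[0.0007,0.006,0],[0,0,0],0.67]]'
python3 -m creep '[[[0.0006,0.005,0.0008],[0,0,0],0.67],[[0.0006,0.005,0.0008],[0,0,0],0.67],[[0.0009,0.008,0.0013],[0,0,0],0.67],[[0.0009,0.008,0.0013],[0,0,0],0.67],[[0.0009,0.008,0.0013],[0,0,0],0.67],[[0.0009,0.008,0.0013],[0,0,0],0.67],[[0.0009,0.008,0.0013],[0,0,0],0.67],[[0.0009,0.008,0.0013],[0,0,0],0.67]]'
python3 - <<'E'
import sys; sys.argv=["","w2"]
exec(open("wr.py").read())
p=imaging.camera("top")
for r in imaging.regions_of("film_roll",p)[:2]:
    ys,xs=np.nonzero(r["pixels"]);print(r["extent"],onz(p,(xs.mean(),ys.mean()),.05))
E
```

```text
time: 4.6
ee_pos: [0.5131, -0.1643, 0.0273]
tcp_rot: [0.0, 0.747, 0.665, 0.0]
wrist_force: [0.3, -0.5, 0.2]
grip_width: 0.326
grip_force: 0.0
time: 5.4
ee_pos: [0.5191, -0.1064, 0.0361]
tcp_rot: [-0.0, 0.747, 0.664, -0.0]
wrist_force: [-1.1, -2.2, 1.7]
grip_width: 0.337
grip_force: 0.6
t 5.4 gutter xyz [-0.0763  0.0004  0.0361] toolz [-0.  0. -1.] yaw err deg -179.9 F [-1.1 -2.2  1.7] open 0.3369863186786503
0.9 [444.5, 316.2, 42.4, 25.8] [ 0.64408443 -0.18595329  0.05      ]
0.84 [42.6, 315.4, 24.0, 25.6] [ 0.38709944 -0.15636425  0.05      ]
0.68 [151.1, 148.6, 205.7, 70.7] [ 0.52306992 -0.07642184  0.05      ]
0.65 [437.4, 156.4, 64.1, 117.0] [ 0.64114411 -0.11232033  0.05      ]
0.47 [128.5, 2.7, 379.7, 271.5] [ 0.54064527 -0.03239987  0.05      ]
[336.2, 131.8, 49.1, 28.6] [ 0.64208233 -0.24946197  0.05      ]
[278.7, 177.3, 9.2, 34.0] [ 0.54171342 -0.06473519  0.05      ]
```

View pics/w2o.png

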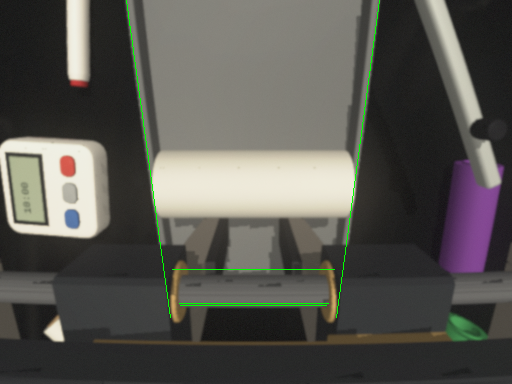

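The roll is square in the lane (153–355, 150–218), riding ahead of both fingertips. Keep pushing.

```bash
python3 -m creep '[[[0.0009,0.008,0.0013],[0,0,0],0.67],[[0.0009,0.008,0.0013],[0,0,0],0.67],[[0.0009,0.008,0.0013],[0,0,0],0.67],[[0.0009,0.008,0.0013],[0,0,0],0.67],[[0.0009,0.008,0.0013],[0,0,0],0.67],[[0.0009,0.008,0.0013],[0,0,0],0.67],[[0.0009,0.008,0.0013],[0,0,0],0.67],[[0.0009,0.008,0.0013],[0,0,0],0.67],[[0.0009,0.008,0.0013],[0,0,0],0.67],[[0.0009,0.008,0.0013],[0,0,0],0.67]]'
python3 -m creep '[[[0.0006,0.005,0.0008],[0,0,0],0.67],[[0.0006,0.005,0.0008],[0,0,0],0.67],[[0.0006,0.005,0.0008],[0,0,0],0.67],[[0.0006,0.005,0.0008],[0,0,0],0.67],[[0.0006,0.005,0.0004],[0,0,0],0.67],[[0.0006,0.005,0],[0,0,0],0.67],[[0.0006,0.005,0],[0,0,0],0.67]]'
python3 wr.py w3
```

```text
time: 6.6
ee_pos: [0.5281, -0.0264, 0.0491]
tcp_rot: [0.0, 0.747, 0.664, -0.0]
wrist_force: [0.4, -1.1, 0.8]
grip_width: 0.332
grip_force: 0.6
time: 7.3
ee_pos: [0.5322, 0.0087, 0.0525]
tcp_rot: [-0.0, 0.747, 0.664, 0.0]
wrist_force: [0.0, 0.5, 0.2]
grip_width: 0.33
grip_force: 0.0
t 7.3 gutter xyz [0.0395 0.0007 0.0525] toolz [-0.  0. -1.] yaw err deg -179.9 F [0.  0.5 0.2] open 0.32998537399949246
0.76 [444.0, 304.1, 11.5, 29.9] [ 0.66012345 -0.07812295  0.05      ]
0.55 [152.6, 133.5, 203.6, 67.7] [0.53733891 0.04466978 0.05      ]
```

View pics/w3o.png

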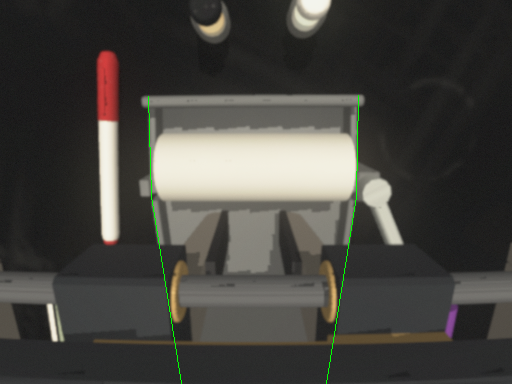

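The roll is over the crest and rolling towards the stop, with a gap to the plate at row 100. I follow it gently, wait, then back off and look.

```bash
python3 -m creep '[[[0.0006,0.005,0],[0,0,0],0.67],[[0.0006,0.005,0],[0,0,0],0.67],[[0.0006,0.005,0],[0,0,0],0.67],[[0,0,0],[0,0,0],0.67],[[0,0,0],[0,0,0],0.67],[[0,0,0],[0,0,0],0.67],[[-0.0012,-0.01,0],[0,0,0],0.67],[[-0.0012,-0.01,0.01],[0,0,0],0.67],[[0,0,0.02],[0,0,0],0.67],[[0,0,0.03],[0,0,0],0.8],[[0,0,0.03],[0,0,0],1],[[0,0,0.03],[0,0,0],1]]'
python3 wr.py w4
python3 - <<'E'
from st import *
for c in("top","side"):
    p=imaging.camera(c)
    for r in imaging.regions_of("gate",p)[:1]:
        ys,xs=np.nonzero(r["pixels"]);print(c,r["score"],r["extent"])
save(imaging.camera("top"),"t4.png")
E
```

```text
time: 8.6
ee_pos: [0.5313, 0.0012, 0.1744]
tcp_rot: [0.0, 0.748, 0.664, -0.0]
wrist_force: [0.2, 0.9, 0.8]
grip_width: 0.089
grip_force: 0.0
t 8.6 gutter xyz [0.0319 0.0007 0.1744] toolz [ 0. -0. -1.] yaw err deg -179.76 F [0.2 0.9 0.8] open 0.08856536450491097
0.78 [366.2, 229.0, 24.8, 25.9] [ 0.66029731 -0.08084471  0.05      ]
0.77 [195.0, 100.0, 117.2, 42.3] [0.53889746 0.05994541 0.05      ]
t 8.7 gutter xyz [ 0.0324 -0.0021  0.1769] toolz [ 0.008  0.001 -1.   ] yaw err deg -179.77 F [-0.2 -0.8  0.2] open 0.01290883320041864
side 0.7 [218.4, 158.6, 80.6, 76.7]
```

View pics/w4o.png

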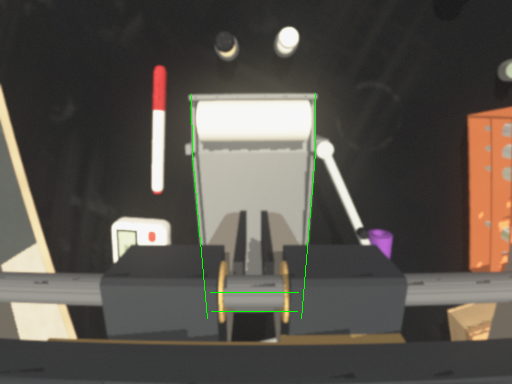

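The roll lies against the end stop (195–312, 100–142) with the bar still open, from hinge (325,149) to pin (361,236), about -0.4 rad. I'll turn the shut fingers 90° so the wide gripper body stays clear of the rack. Then I'll work out the sweep points.

```bash
python3 - <<'E'
from st import *
def pos(t,r=.070,hx=.018,hy=.010):
    n=np.array([-np.sin(t),-np.cos(t)]); d=.004+hx*abs(n[0])+hy*abs(n[1])
    return np.array([.065,-.066])+r*np.array([-np.cos(t),np.sin(t)])+d*n
P=[pos(-.75)]+[pos(t) for t in np.arange(-.5,1.51,.2)]+[pos(1.57)]
Pw=[g2w(q,[*p,.063])[0] for p in P]
prev=s["ee_pos"]
for p,w in zip(P,Pw): print(p.round(3),w.round(4),(w-prev).round(4)); prev=w
print(s["joint_positions"].round(2))
E
python3 -m creep '[[[0.012,0,0],[0,0,8],1],[[0.012,0,0],[0,0,8],1],[[0.012,0,0],[0,0,8],1],[[0.012,0,0],[0,0,8],1],[[0.012,0,0],[0,0,8],1],[[0.012,0,0],[0,0,8],1],[[0.012,0,0],[0,0,8],1],[[0.012,0,0],[0,0,8],1],[[0.012,0,0],[0,0,8],1],[[0.012,0,0],[0,0,8],1],[[0.01,0,0],[0,0,8],1],[[0,0,0],[0,0,2],1]]'
python3 wr.py w5
```

```text
t 8.95 gutter xyz [0.0331 0.0014 0.1716] toolz [-0.002 -0.    -1.   ] yaw err deg -179.86 F [-0.7 -0.1  0.6] open 0.004946389304817835
[ 0.03  -0.131] [ 0.6618 -0.016   0.063 ] [ 0.1311 -0.0185 -0.1086]
[ 0.014 -0.118] [ 0.6474 -0.0305  0.063 ] [-0.0144 -0.0145  0.    ]
[ 0.004 -0.105] [ 0.6327 -0.039   0.063 ] [-0.0147 -0.0085  0.    ]
[-0.003 -0.089] [ 0.616  -0.0439  0.063 ] [-0.0167 -0.0049  0.    ]
[-0.006 -0.075] [ 0.6018 -0.0454  0.063 ] [-0.0142 -0.0015  0.    ]
[-0.007 -0.063] [ 0.5904 -0.0453  0.063 ] [-0.0114  0.0001  0.    ]
[-0.007 -0.051] [ 0.5784 -0.0432  0.063 ] [-0.0119  0.0021  0.    ]
[-0.004 -0.039] [ 0.5663 -0.0386  0.063 ] [-0.0121  0.0046  0.    ]
[ 0.002 -0.026] [ 0.5547 -0.0312  0.063 ] [-0.0116  0.0073  0.    ]
[ 0.011 -0.015] [ 0.5443 -0.021   0.063 ] [-0.0104  0.0102  0.    ]
[ 0.023 -0.005] [ 0.5359 -0.0082  0.063 ] [-0.0084  0.0128  0.    ]
[0.037 0.002] [0.5304 0.0068 0.063 ] [-0.0055  0.015   0.    ]
[0.043 0.004] [0.5293 0.0125 0.063 ] [-0.0011  0.0057  0.    ]
[-0.58  0.36  0.63  1.97 -0.27  0.9   0.07]
time: 10.15
ee_pos: [0.6618, 0.0024, 0.1706]
tcp_rot: [-0.001, 0.057, 0.998, -0.0]
wrist_force: [-0.3, -0.1, 0.4]
grip_width: 0.003
grip_force: 0.0
t 10.15 gutter xyz [ 0.0482 -0.1289  0.1706] toolz [-0.002 -0.    -1.   ] yaw err deg 89.92 F [-0.3 -0.1  0.4] open 0.0026685880988212406
0.88 [101.0, 178.2, 74.2, 27.2] [ 0.65982126 -0.11231057  0.05      ]
0.78 [281.2, 0.0, 42.9, 101.6] [0.54527908 0.06022409 0.05      ]
0.62 [0.0, 169.2, 73.9, 45.6] [ 0.64851865 -0.22239587  0.05      ]
0.47 [60.9, 0.5, 273.9, 179.0] [ 0.54133422 -0.0496508   0.05      ]
```

View pics/w5o.png

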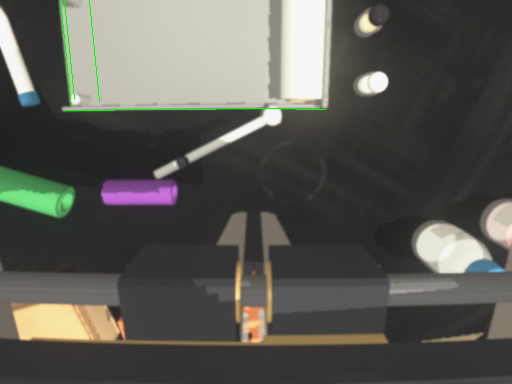

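The bar is clear to the camera side: hinge (272,116), pin (183,162), about -0.47 rad. The fingers sit on its outer side with free room below. Lower, then sweep.

```bash
python3 -m creep '[[[0,-0.018,-0.03],[0,0,0],1],[[0,0,-0.03],[0,0,0],1],[[0,0,-0.03],[0,0,0],1],[[0,0,-0.0175],[0,0,0],1],[[-0.0072,-0.0072,0],[0,0,0],1],[[-0.0072,-0.0072,0],[0,0,0],1],[[-0.0074,-0.0043,0],[0,0,0],1],[[-0.0074,-0.0043,0],[0,0,0],1],[[-0.0083,-0.0025,0],[0,0,0],1],[[-0.0083,-0.0025,0],[0,0,0],1],[[-0.0071,-0.0008,0],[0,0,0],1],[[-0.0071,-0.0008,0],[0,0,0],1]]'
python3 -m creep '[[[-0.0114,0,0],[0,0,0],1],[[-0.006,0.001,0],[0,0,0],1],[[-0.006,0.001,0],[0,0,0],1],[[-0.006,0.0023,0],[0,0,0],1],[[-0.006,0.0023,0],[0,0,0],1],[[-0.0058,0.0037,0],[0,0,0],1],[[-0.0058,0.0037,0],[0,0,0],1],[[-0.0052,0.0051,0],[0,0,0],1],[[-0.0052,0.0051,0],[0,0,0],1]]'
python3 -m creep '[[[-0.0042,0.0064,0],[0,0,0],1],[[-0.0042,0.0064,0],[0,0,0],1],[[-0.0028,0.0075,0],[0,0,0],1],[[-0.0027,0.005,0],[0,0,0],1],[[0,0.0025,0],[0,0,0],1]]'
python3 wr.py w6
```

```text
time: 11.45
ee_pos: [0.6011, -0.0446, 0.0653]
tcp_rot: [0.0, 0.059, 0.998, 0.0]
wrist_force: [1.6, 0.9, -0.2]
grip_width: 0.001
grip_force: 0.2
time: 12.35
ee_pos: [0.5438, -0.0201, 0.0651]
tcp_rot: [0.0, 0.059, 0.998, 0.0]
wrist_force: [0.7, -0.2, -0.2]
grip_width: 0.004
grip_force: 0.3
time: 12.85
ee_pos: [0.5298, 0.0081, 0.065]
tcp_rot: [-0.0, 0.058, 0.998, 0.0]
wrist_force: [-0.9, -0.3, 0.1]
grip_width: 0.005
grip_force: 0.3
t 12.85 gutter xyz [0.0387 0.0029 0.065 ] toolz [-0.001  0.    -1.   ] yaw err deg 90.05 F [-0.9 -0.3  0.1] open 0.0049685927836124995
0.64 [307.1, 143.6, 67.3, 103.6] [0.52015337 0.06461623 0.05      ]
```

View pics/w6o.png

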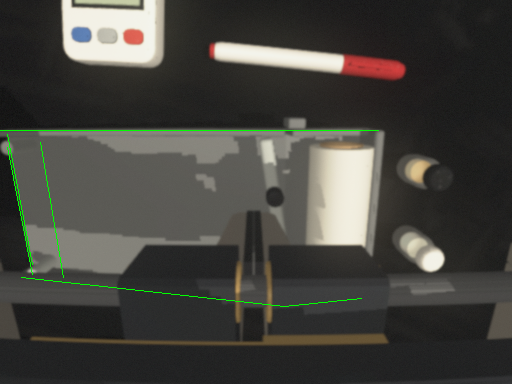

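The bar (262,140)–(275,200) is nearly across, a bit short of shut. I'll press on in small steps until the limit is felt.

```bash
python3 -m creep '[[[0,0.003,0],[0,0,0],1],[[0,0.003,0],[0,0,0],1],[[0,0.003,0],[0,0,0],1],[[0,0,0],[0,0,0],1]]'
python3 -m creep '[[[0,0.002,0],[0,0,0],1],[[0,0.002,0],[0,0,0],1],[[0,0,0],[0,0,0],1]]'
```

```text
time: 13.35
ee_pos: [0.5304, 0.0168, 0.065]
tcp_rot: [-0.0, 0.058, 0.998, 0.0]
wrist_force: [-0.2, 0.7, -0.9]
grip_width: 0.006
grip_force: 0.0
time: 13.65
ee_pos: [0.5304, 0.0199, 0.0651]
tcp_rot: [0.0, 0.059, 0.998, -0.0]
wrist_force: [0.2, -1.1, -0.5]
grip_width: 0.003
grip_force: 0.7
```

```bash
python3 -m creep '[[[0,0.002,0],[0,0,0],1],[[0,0,0],[0,0,0],1]]'; python3 -m creep '[[[0,0.002,0],[0,0,0],1],[[0,0,0],[0,0,0],1]]'; python3 wr.py w7
```

```text
time: 13.85
ee_pos: [0.5304, 0.0203, 0.0652]
tcp_rot: [0.0, 0.059, 0.998, -0.001]
wrist_force: [0.4, -5.9, 1.4]
grip_width: 0.002
grip_force: 2.4
time: 14.05
ee_pos: [0.5304, 0.0206, 0.0652]
tcp_rot: [0.0, 0.06, 0.998, -0.002]
wrist_force: [0.7, -9.4, 1.0]
grip_width: 0.005
grip_force: 3.8
t 14.05 gutter xyz [0.0511 0.0038 0.0652] toolz [ 0.    -0.004 -1.   ] yaw err deg 90.25 F [ 0.7 -9.4  1. ] open 0.004896077395773457
0.85 [288.1, 140.7, 66.0, 106.4] [0.51956939 0.06401154 0.05      ]
0.41 [2.1, 119.7, 364.2, 199.9] [ 0.50379944 -0.04416746  0.05      ]
```

View pics/w7o.png

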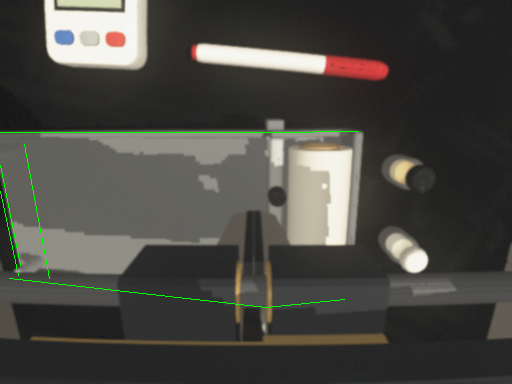

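Firm stop felt (9 N, no further travel), and the bar at column 276 stands straight across behind the roll. Back off, lift, and do a last check from above.

```bash
python3 -m creep '[[[0,-0.005,0],[0,0,0],1],[[0,-0.01,0],[0,0,0],1],[[0,-0.01,0.01],[0,0,0],1],[[0,0,0.04],[0,0,0],1],[[0,0,0.05],[0,0,0],1],[[0,-0.02,0.02],[0,0,0],1],[[0,0,0],[0,0,0],1]]'; python3 wr.py w8
```

```text
time: 14.85
ee_pos: [0.5326, -0.0235, 0.1894]
tcp_rot: [0.004, 0.06, 0.998, 0.0]
wrist_force: [0.1, -0.4, -0.2]
grip_width: 0.003
grip_force: 0.0
t 14.85 gutter xyz [ 0.0075 -0.0035  0.1894] toolz [ 0.008 -0.    -1.   ] yaw err deg 90.31 F [ 0.1 -0.4 -0.2] open 0.003432132283445756
0.86 [37.9, 254.5, 74.5, 17.6] [ 0.61323549 -0.25192776  0.05      ]
0.84 [45.5, 19.6, 59.4, 63.8] [ 0.38699223 -0.18207203  0.05      ]
0.82 [316.8, 122.5, 40.0, 105.5] [0.53958849 0.06199802 0.05      ]
```

View pics/w8o.png

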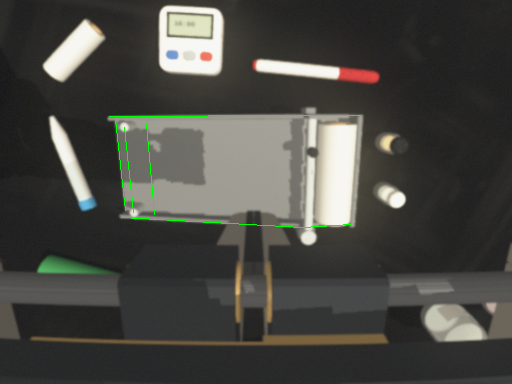

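The bar (309,110–238) lies straight across the gutter and parallel to the roll (336,175), which rests against the end stop. The bystanders stand where they were.

```bash
python3 -c "
from cell import order; print(order.close_job())"
```

```text
the job is handed in; nothing more can be done
None
```

The roll is home in the cradle against the end stop and the keeper bar is shut behind it; the job was handed in at about 15 s of the 48 s, with the bystanders undisturbed in the last picture.

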